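# Open the child-resistant bottle in the bench stop

### The job

Slide the square bottle fully home into the U-shaped bottle stop on the bench so that it cannot turn. There, press its child-resistant cap down and turn it counter-clockwise past its ratchet until it is free, then lift the cap off and set it, open side down, flat in the shallow steel dish. Leave the bottle upright and home in the stop, and do not disturb the vials and the glass cup.

Things in the scene. Friction and masses are not known exactly. Their poses are not given: they have to be found in the camera images.
- bottle_stop: U-shaped stop of bent steel, fixed to the bench. Origin on the bench at the bottle's home place; +x points to its back plate (inner face at x = 32 mm). Side walls 36 mm high, 5 mm thick, 69 mm apart inside, from the back to x = -10 mm, then flared. Feet 4 mm thick (screws to 9 mm) reach 60 mm to either side and 64 mm behind. The bottle is home with its centre at this origin, against the back.
- stop_mouth (a point): Middle of the stop's open, flared mouth on the bench, 34 mm from home along the stop's own -x, which points roughly to the robot's left. The walls flare at 20 degrees to 86 mm inside width here. A bottle at home has its front face level with the flares' ends.
- bottle: Loose square white plastic bottle, 0.3 to 0.6 kg: body 64 x 64 mm, 58 mm tall; neck 32 mm thick, rim at 86 mm. Origin at the centre of its underside, z up, x and y square to its flats. It starts upright in front of the stop's mouth, 120 to 180 mm from home, roughly square to it and within 10 mm of its midline.
- cap: Loose round ribbed black child-resistant cap, 0.1 kg, 53 mm wide, 30 mm tall, open below. Origin at the centre of its open underside, z up. Locked, its origin is 68 mm above the bottle's and its axes match the bottle's. Three lugs inside sit behind 3.5 mm ratchet teeth of the neck. Its sprung liner pushes back with 4 N at rest, 10 N at 3.7 mm down (teeth cleared), 13.6 N at 6 mm (bottomed).
- cap_top (a point): Centre of the cap's closed top, 98 mm above the bench when locked; two raised arrows point counter-clockwise. Held 4 to 6 mm down, the cap turns counter-clockwise seen from above: past the teeth at 0.65 rad, free to lift from 0.8 to 1.4 rad, where it meets a stop; 1.1 rad is best. Let go there, it rises 2 mm. Not pressed, or clockwise, it stays locked.
- dish: Loose shallow round steel dish, 110 mm across, rim 12 mm high, flat floor 94 mm across and 2.5 mm thick. Origin at the centre of its underside. It stands on the bench to the robot's right of the stop.
- vial_a: White plastic sample vial, 33 mm diameter, 64 mm tall, a bystander behind the work. Origin at the centre of its underside.
- vial_b: A second white sample vial like it, a bystander. Origin at the centre of its underside.
- glass_cup: Small clear glass cup, 48 mm diameter, 50 mm tall, a bystander. Origin at the centre of its underside.
Not all that is in view belongs to the job. There is more than one size of the dish; the job needs the larger.

How it is judged:
By the outcome, as a careful person would: the job done as asked, in the order asked, and still so for the second after the job is handed in, with the robot touching nothing.
It also fails if it takes over 58 s, if anything falls off the work surface, if the arm or the gripper's body presses on something with over 40 N, if the wrist force passes 120 N, or if a joint passes its speed limit or range.

### The arm

A 6-joint arm with a two-finger parallel gripper is mounted at the origin on a cart in front of the work surface, level with it; the furniture and walls round the work are solid. World frame = base frame: x ahead of the robot, y to its left, z up, the work surface at z = 0. Lengths are in m, angles in rad, forces in N, time in s.
With the tool pointing down it reaches from about 0.35 to 0.775 m from the base axis. Payload 5.5 kg.
Tool frame: the origin (TCP) lies between the finger pads; the fingertips stand 19 mm ahead of it and the grasp point (between the pads) is the TCP; z points along the fingers, y is the line along which they close (so a half turn about z gives the same grasp; the last joint's range is limited). The gripper opens to 85 mm and grips with 20 to 120 N. Pads are 22 mm wide; open, the fingers measure 114 mm over their backs; the gripper's body (76 mm by 85 mm) begins 54 mm behind the grasp point. The pads swing forward as they close: fully open they stand 13 mm farther back than shut.
Start: joints at [-1.464, 0.313, 0.046, 1.304, 0, 1.431], TCP at [0.14, -0.558, 0.25] pointing down, gripper open.
Joint ranges: [-2.76, 2.76], [-0.86, 1.69], [-1.03, 1.26], [-2.2, 2.34], [-1.47, 1.5], [-3.14, 3.14]. Speed limits (rad/s): [2.57, 2.57, 3.14, 3.14, 3.14, 3.14].

### API

Orientations are given as a unit quaternion [w, x, y, z].
In Python, from workcell import env gives the robot as it stands.
- The arm moves only by the tool carry_out, never from a script. Its argument "increments" is a list that holds one entry, the list of rows, each a list of 6 numbers: the shift along the tool's x, y, z each as a share of 50 cm, from -1 to 1, then the turn, a rotation vector about the tool's x, y, z each as a share of 2 pi rad, from -1 to 1. In form: [[[x, y, z, ax, ay, az], ...]]. A call has 1 to 5 rows; each row is the pose to reach, as a shift and turn from the pose commanded when the call began, along the tool's axes at that moment, turning the shorter way round; what a row does not reach only later rows make up. A row lasts 1/8 s, in which the tool goes at most 62.5 mm and 10.7 degrees, less where a joint would pass 70% of its speed; a pose out of reach is approached as far as the arm can. A call with a number of a shift or a turn outside -1 to 1 is refused whole. A call with a gripper value outside its range is refused whole. "jaw" is the closure, from 0 (fully open) to 1 (shut), set as the call begins (left out, the last holds). The fingers move at their own pace and stop on an object; "squeeze" is the grip in N (left out, the last holds). Time passes only in rows, so rows that repeat a pose let the fingers close. It gives the time, the measured TCP pose, the force, the opening and the grip force at its end, in the units of the state.
- env.get_state(): the state, without advancing time (a new reading comes with each control period).
- env.read_camera(name): name is "scene" or "side" or "wrist"; returns a dict with "frame" (420x560x3 uint8, blue, green, red), "z_map" (420x560 float32, m along the optical axis (not along the pixel's ray), 0 where there is no reading), "intrinsics" (3x3 intrinsics, pixels), "R" (3x3) and "t" (3): a world point X has camera coordinates R X + t; the wrist camera has in their place "T_tool_cam" (4x4, takes a point from camera to tool coordinates, whose origin is the TCP and whose axes are the flange's). Camera axes: x right, y down, z forward; pixel columns grow to the right and rows downward; lengths in m; the calibration is good to about 2 mm. A picture is of the moment at which its call begins: read the wrist's pose just before it.
- env.hand_in(): hands the job in; it is judged then, once.
Trained networks look in the newest picture that a camera, given by its name, has taken for a name from the list of things; names that differ only in an ending like _2 or _b are one class to them, and where a whole thing is asked for, a point or a joint stands for the part that bears it (a point fixed in the world has none). Each returns a list of dicts, best first, with "score" (0 to 1); they miss things now and then, are a little off and sometimes report something else, mostly with a low value. They report only what shows in the picture. A call takes as long as a camera call. They do not tell look-alikes from the thing itself.
- env.find_in(camera, name): "position" ([x, y, z] in m, in world coordinates, good to about 4 mm: the middle of the surface that is visible of it).
The state is a dict: "clock": time; "joint_pos": joint angles; "qvel": joint speeds; "tau": joint torques, N m; "tcp_pos": TCP position; "orientation": TCP orientation; "wrist_force": force on the tool from outside, world axes, zero at the start; "ft_torque": the same for the moment, N m; "finger_gap": finger opening in m; "grip_force": force on a finger pad.
Only numpy, scipy, OpenCV 4.12 (cv2) and the standard library are available. Lean on these libraries where they do the work, as an engineer would, in place of code of your own. Each camera call takes 0.05 s, during which the arm holds its last target. There are 200 camera calls.

## Working session

There is one attempt and no reset: what is moved stays moved. The work goes in short steps, Python scripts to look and compute and a tool call to move; the robot and the scene stay as the last step left them, time stands still between calls to the robot, and variables do not carry over. Pictures are saved under pics/ and viewed, at most 10 in all, crops included, and the job is handed in when it is done.

Besides the shell and the picture viewer there is one more tool, called after "Call:" as a command line: name --argument value ..., lists and objects as JSON in quotes. carry_out: Moves the arm, as the interface text tells. Its arguments: {"type":"object","properties":{"increments":{"type":"array","items":{"type":"array","items":{"type":"array","items":{"type":"number","minimum":-1,"maximum":1}}}},"jaw":{"type":"number"},"squeeze":{"type":"number"}},"required":["increments"]}

```bash
mkdir -p pics; ls
cat > h.py <<'E'
import numpy as np, cv2
from workcell import env
from scipy.spatial.transform import Rotation as Ro
def cloud(c):
    K=c["intrinsics"];z=c["z_map"];v,u=np.indices(z.shape)
    P=np.stack([(u-K[0,2])*z/K[0,0],(v-K[1,2])*z/K[1,1],z],-1)
    return (P-np.array(c["t"]))@np.array(c["R"])
def proj(c,X):
    p=np.array(c["intrinsics"])@(np.array(c["R"])@np.array(X)+np.array(c["t"]));return p[:2]/p[2]
E
python3 - <<'E'
from h import *
print(env.get_state())
for n in ["scene","side"]:
    c=env.read_camera(n);cv2.imwrite(f"pics/{n}0.png",c["frame"]);np.savez(f"{n}0.npz",**c)
    for o in ["bottle_stop","bottle","cap","cap_top","dish","vial_a","glass_cup"]:
        for r in env.find_in(n,o)[:4]: print(n,o,np.round(r["position"],3),round(r["score"],2),np.round(proj(c,r["position"])))
E
```

```text
pics
{'clock': 0.0, 'joint_pos': array([-1.46356362e+00,  3.13974147e-01,  4.49583973e-02,  1.30361337e+00,
       -1.57500285e-05,  1.43119187e+00]), 'qvel': array([ 5.59171047e-05,  5.91670194e-04,  5.64525269e-05,  6.21543489e-04,
       -8.46868647e-04, -5.72250448e-04]), 'tau': array([-4.39328887e-04, -4.80626893e+01,  2.98533082e+01,  1.93422264e-02,
       -1.44838768e-04, -2.17053775e-05]), 'tcp_pos': array([ 0.14042503, -0.55708085,  0.24941537]), 'orientation': array([-9.16401017e-04,  9.92393171e-01,  1.23105456e-01,  6.95800345e-06]), 'wrist_force': array([-0.40863127, -0.54456273,  0.30618537]), 'ft_torque': array([0.00272694, 0.043509  , 0.00204851]), 'grip_force': 0.0, 'finger_gap': 0.08499218156494215}
scene bottle_stop [0.515 0.005 0.013] 0.68 [267. 267.]
scene bottle_stop [ 0.664 -0.014  0.044] 0.25 [231. 215.]
scene bottle [0.49  0.21  0.046] 0.6 [191. 321.]
scene cap [0.507 0.2   0.102] 0.97 [187. 296.]
scene cap_top [0.505 0.199 0.099] 0.82 [188. 297.]
scene dish [ 0.474 -0.138  0.005] 0.78 [328. 247.]
scene dish [ 0.546 -0.289  0.002] 0.65 [351. 200.]
scene vial_a [ 0.666 -0.017  0.044] 0.91 [231. 214.]
scene vial_a [ 0.696 -0.075  0.048] 0.75 [243. 194.]
scene glass_cup [ 0.653 -0.137  0.03 ] 0.69 [275. 197.]
side bottle_stop [0.53  0.003 0.017] 0.72 [307. 254.]
side bottle [0.507 0.224 0.047] 0.63 [292. 331.]
side cap [0.51  0.208 0.1  ] 0.85 [293. 307.]
side cap_top [0.517 0.204 0.099] 0.71 [290. 305.]
side cap_top [ 0.7   -0.073  0.05 ] 0.22 [244. 207.]
side dish [ 0.549 -0.288  0.001] 0.94 [325. 177.]
side dish [ 0.47  -0.139  0.004] 0.74 [345. 220.]
side vial_a [ 0.7  -0.07  0.05] 0.71 [244. 208.]
side vial_a [ 0.666 -0.01   0.052] 0.62 [249. 227.]
side glass_cup [ 0.66  -0.128  0.028] 0.6 [267. 202.]
```

Run:
```python
from h import *
a=cv2.imread("pics/scene0.png");b=cv2.imread("pics/side0.png")
cv2.imwrite("pics/a.png",cv2.resize(a[150:390,110:430],(800,600),interpolation=cv2.INTER_CUBIC))
for n in ["scene","side"]:
    c=np.load(n+"0.npz");P=cloud(c);F=c["frame"].astype(int)
    def sel(cx,cy,r,z0,z1):
        m=(np.hypot(P[...,0]-cx,P[...,1]-cy)<r)&(P[...,2]>z0)&(P[...,2]<z1)&(c["z_map"]>0);return P[m]
    print(n)
    t=sel(.51,.2,.06,.094,.106);print("captop",len(t),np.median(t,0),cv2.minEnclosingCircle(t[:,:2].astype(np.float32)))
    t=sel(.51,.2,.07,.052,.064);print("shoulder",len(t),np.median(t[:,2]) if len(t) else 0,cv2.minAreaRect(t[:,:2].astype(np.float32)))
    for d in [(.474,-.138),(.546,-.289)]:
        t=sel(*d,.08,.007,.018);print("dishrim",len(t),cv2.minEnclosingCircle(t[:,:2].astype(np.float32)))
    t=sel(.52,.0,.1,.030,.042);print("stop",len(t),cv2.minAreaRect(t[:,:2].astype(np.float32)))
    np.save(n+"_stop.npy",t)
    q=np.zeros((500,500),np.uint8)
    for x,y,z in sel(.52,0,.12,.006,.045): q[int((.64-x)*2000),int((.125-y)*2000)]=255 if z>.032 else 130 if z>.012 else 70
    cv2.imwrite(f"pics/top_{n}.png",q)
cv2.imwrite("pics/tops.png",cv2.resize(np.hstack([cv2.imread("pics/top_scene.png"),cv2.imread("pics/top_side.png")]),(800,400)))
```

```text
scene
captop 530 [0.5151018  0.19667276 0.09771589] ((0.516542375087738, 0.19683080911636353), 0.02682078443467617)
shoulder 434 0.0578393203543143 ((0.516784131526947, 0.19705775380134583), (0.06575445830821991, 0.06313899159431458), 5.028494358062744)
dishrim 98 ((0.4732826352119446, -0.12696197628974915), 0.048131220042705536)
dishrim 207 ((0.5494029521942139, -0.28236475586891174), 0.05827219784259796)
stop 286 ((0.5300253629684448, 0.02892891876399517), (0.09544091671705246, 0.07096261531114578), 7.519847869873047)
side
captop 552 [0.51736466 0.19863953 0.09785034] ((0.5178858041763306, 0.19711023569107056), 0.02703171782195568)
shoulder 436 0.05799839583635179 ((0.517754077911377, 0.19788607954978943), (0.0633440613746643, 0.06382276862859726), 6.24448299407959)
dishrim 84 ((0.46896904706954956, -0.1326749473810196), 0.04328155890107155)
dishrim 192 ((0.5503413081169128, -0.28269919753074646), 0.05660935491323471)
stop 247 ((0.5307806730270386, 0.028702910989522934), (0.09265374392271042, 0.0726345032453537), 8.236974716186523)
```

View pics/a.png

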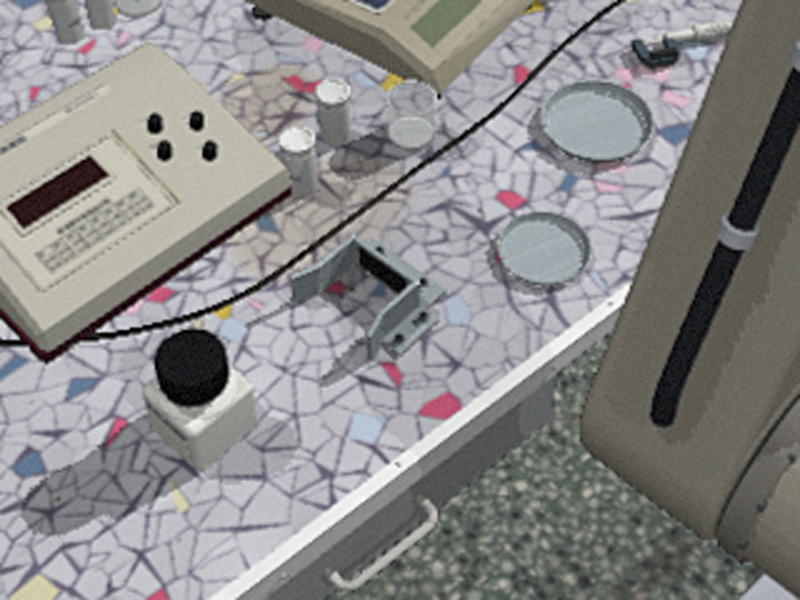

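View pics/tops.png

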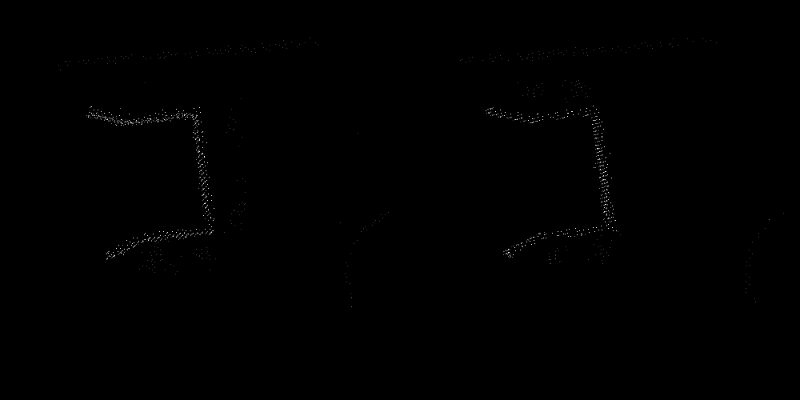

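The crop shows the white bottle with its black cap at crop (195,370) and the steel stop at (370,290), with its mouth to the left. There are two dishes: a small one at (543,250) and the larger at (597,122). The vials are at (300,160) and (333,105), and the cup is at (412,115).

- **Could be mistaken for the dish:** the small dish, scene px (328,247), against the large one, px (351,200). I choose the large one: its measured radius is about 57 mm at (0.550,-0.2825).
- **Could be mistaken for the cap:** the console knobs and the vial lids. The cap is at px (187,296), 98 mm high and 53 mm wide.

```bash
cat >> h.py <<'E'
def row(xyz,phi):
    "increments row from the measured pose to a tool-down pose with tool x heading phi"
    s=env.get_state();q=s["orientation"];R=Ro.from_quat([q[1],q[2],q[3],q[0]])
    T=Ro.from_euler("z",phi)*Ro.from_euler("x",np.pi)
    d=R.inv().apply(np.array(xyz)-s["tcp_pos"])/.5;r=(R.inv()*T).as_rotvec()/(2*np.pi)
    x=R.apply([1,0,0]);print("tcp",s["tcp_pos"].round(4),"phi",round(np.arctan2(x[1],x[0]),4),"row",np.r_[d,r].round(4),"F",s["wrist_force"].round(1),"t",round(s["clock"],2),"gap",round(s["finger_gap"],4),"grip",round(s["grip_force"],1))
E
python3 - <<'E'
from h import *
for n in ["scene","side"]:
    t=np.load(n+"_stop.npy")
    best=None
    for a in np.radians(np.arange(2,13,.25)):
        X=np.array([np.sin(a),-np.cos(a)]);Y=np.array([np.cos(a),np.sin(a)]) # stop x, stop y (z up)
        u=t[:,:2]@X;v=t[:,:2]@Y
        # back plate: points near max u ; walls: near ends of v
        hu=np.histogram(u,np.arange(u.min(),u.max()+.003,.003))[0].max();
        w=u>np.percentile(u,99)-.05
        hv=np.sort(np.histogram(v[w],np.arange(v.min(),v.max()+.004,.004))[0])[-2:].sum()
        if best is None or hu+hv>best[0]: best=(hu+hv,a,X,Y)
    _,a,X,Y=best
    for _ in range(8):
        u=t[:,:2]@X;v=t[:,:2]@Y
        ub=np.percentile(u,97)
        inner=(v>np.percentile(v,15)+.012)&(v<np.percentile(v,85)-.012)&(u>ub-.012)
        B=t[inner,:2];(dx,dy,x0,y0)=cv2.fitLine(B.astype(np.float32),cv2.DIST_HUBER,0,.01,.01).ravel()
        if dx<0:dx,dy=-dx,-dy
        a=np.arctan2(dy,dx);X=np.array([np.sin(a),-np.cos(a)]);Y=np.array([np.cos(a),np.sin(a)])
    bu=np.median(B@X)
    w=(u<bu-.008)&(u>bu-.038);vm=(v.max()+v.min())/2
    W1=t[w&(v>vm),:2];W2=t[w&(v<vm),:2]
    sl=[np.degrees(np.polyfit(W@X,W@Y,1)[0]) for W in (W1,W2)]
    e=[np.percentile(W@Y,[5,50,95]) for W in (W1,W2)]
    print(n,"yaw",np.degrees(a),"back u",np.percentile(B@X,[5,50,95]),len(B),"walls",e,"slopes",sl)
    mid=(e[0][1]+e[1][1])/2
    print(" home if plate centre at median (5mm thick):",X*(bu-.0345)+Y*mid, X,Y)
row([.517,.197,.2],np.radians(6))
row([.517,.197,.088],np.radians(6))
E
```

```text
scene yaw 7.3758783 back u [0.06813452 0.07037478 0.07370005] 73 walls [array([0.56263976, 0.56486523, 0.56815135]), array([0.48933643, 0.49093841, 0.4938456 ])] slopes [np.float64(2.5264974850903195), np.float64(-1.159207396809477)]
 home if plate centre at median (5mm thick): [0.52813914 0.0321931 ] [ 0.1283781 -0.9917253] [0.9917253 0.1283781]
side yaw 7.2987328 back u [0.0669799  0.06966418 0.07282079] 79 walls [array([0.56471493, 0.56699067, 0.56918252]), array([0.49076199, 0.49296268, 0.49493652])] slopes [np.float64(0.06274235347327074), np.float64(-0.5953608838670958)]
 home if plate centre at median (5mm thick): [0.53014975 0.0324504 ] [ 0.12704268 -0.9918972 ] [0.9918972  0.12704268]
tcp [ 0.1405 -0.5576  0.2504] phi 0.2468 row [ 1.099  -1.2796  0.1005  0.      0.      0.0226] F [-0.8  0.1  0.2] t 0.8 gap 0.0853 grip 0.0
tcp [ 0.1405 -0.5576  0.2504] phi 0.2468 row [ 1.099  -1.2796  0.3245  0.      0.      0.0226] F [-0.8  0.1  0.2] t 0.8 gap 0.0853 grip 0.0
```

Call:
carry_out --increments '[[[0.71,-0.38,0,0,0,0],[0.71,-0.38,0,0,0,0],[0.71,-0.38,0,0,0,0],[0.71,-0.38,0,0,0,0],[0.71,-0.38,0,0,0,0]]]' --jaw 0 --squeeze 70

```text
clock: 1.42
tcp_pos: [0.3729, -0.3459, 0.2506]
orientation: [0.0, 0.992, 0.123, 0.0]
wrist_force: [-0.2, -0.1, -0.6]
finger_gap: 0.0851
grip_force: 0.0
```

Run:
```python
from h import *
row([.517,.197,.2],np.radians(6))
```

```text
tcp [ 0.3729 -0.3459  0.2506] phi 0.2464 row [ 5.444e-01 -9.829e-01  1.005e-01  1.000e-04 -1.000e-04  2.260e-02] F [-0.2 -0.1 -0.6] t 1.43 gap 0.0851 grip 0.0
```

Call:
carry_out --increments '[[[0.544,-0.983,0.1,0,0,0.0226],[0.544,-0.983,0.1,0,0,0.0226],[0.544,-0.983,0.1,0,0,0.0226],[0.544,-0.983,0.1,0,0,0.0226],[0.544,-0.983,0.1,0,0,0.0226]]]'

```text
clock: 2.05
tcp_pos: [0.4516, -0.0445, 0.2228]
orientation: [0.0, 0.999, 0.052, 0.001]
wrist_force: [1.5, -0.2, -0.2]
finger_gap: 0.0851
grip_force: 0.0
```

Run:
```python
from h import *
row([.517,.197,.2],np.radians(6))
```

```text
tcp [ 0.4516 -0.0445  0.2228] phi 0.1045 row [ 1.804e-01 -4.668e-01  4.550e-02  1.000e-04 -2.000e-04 -0.000e+00] F [ 1.5 -0.2 -0.2] t 2.05 gap 0.0851 grip 0.0
```

Call:
carry_out --increments '[[[0.18,-0.467,0.045,0,0,0],[0.18,-0.467,0.045,0,0,0],[0.18,-0.467,0.045,0,0,0],[0.18,-0.467,0.045,0,0,0],[0.18,-0.467,0.045,0,0,0]]]'

```text
clock: 2.68
tcp_pos: [0.5214, 0.1676, 0.1993]
orientation: [-0.012, 0.997, 0.076, -0.001]
wrist_force: [-0.0, -1.1, 0.2]
finger_gap: 0.0853
grip_force: 0.0
```

Run:
```python
from h import *
s=env.get_state();c=env.read_camera("wrist");q=s["orientation"]
R=Ro.from_quat([q[1],q[2],q[3],q[0]]).as_matrix()
T=c["T_tool_cam"];Rw=R@T[:3,:3];tw=R@T[:3,3]+s["tcp_pos"]
c=dict(c);c["R"]=Rw.T;c["t"]=-Rw.T@tw
P=cloud(c);z=P[...,2];ok=c["z_map"]>0
m=ok&(z>.092)&(z<.104);t=P[m];print(len(t),cv2.minEnclosingCircle(t[:,:2].astype(np.float32)),np.median(t,0))
m=ok&(z>.054)&(z<.062);t=P[m];print(len(t),cv2.minAreaRect(t[:,:2].astype(np.float32)))
cv2.imwrite("pics/w1.png",c["frame"])
row([.517,.197,.088],np.radians(6))
```

```text
4988 ((0.5160118937492371, 0.1965991109609604), 0.02731899544596672) [0.51830996 0.19631766 0.0990416 ]
2059 ((0.5777974128723145, 0.10871118307113647), (0.08059849590063095, 0.2658987045288086), 35.218223571777344)
tcp [0.5207 0.1664 0.1995] phi 0.1514 row [ 0.0021 -0.0564  0.2244 -0.0037  0.0003  0.0074] F [-0.6  0.3 -0.7] t 2.73 gap 0.0851 grip 0.0
```

View pics/w1.png

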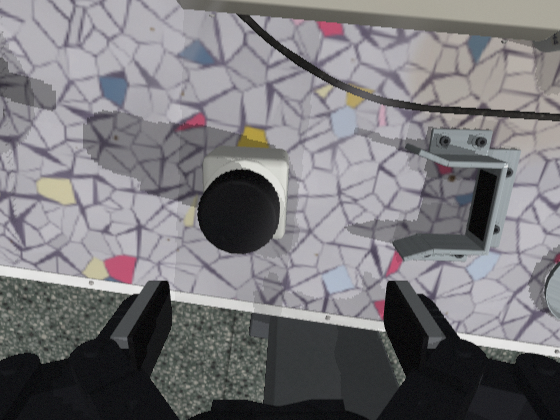

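The wrist picture shows the capped bottle at px (240,210) and the stop's open mouth facing it at px (465,195). The tool stopped short because joint 6 reached its limit at this heading. The cap is round, so I will grip it at heading 0.6.

Run:
```python
from h import *
print(env.get_state()["joint_pos"].round(3))
row([.5165,.197,.15],.6)
```

```text
[ 0.15   0.278 -0.128  1.166  0.023  3.141]
tcp [0.5207 0.1664 0.1995] phi 0.1514 row [ 0.001  -0.0594  0.1004 -0.0037 -0.0006 -0.0714] F [-0.6  0.3 -0.7] t 2.73 gap 0.0851 grip 0.0
```

Call:
carry_out --increments '[[[0.001,-0.059,0.1,-0.0037,-0.0006,-0.0714],[0.001,-0.059,0.1,-0.0037,-0.0006,-0.0714],[0.001,-0.059,0.1,-0.0037,-0.0006,-0.0714],[0.001,-0.059,0.1,-0.0037,-0.0006,-0.0714],[0.001,-0.059,0.1,-0.0037,-0.0006,-0.0714]]]'

```text
clock: 3.35
tcp_pos: [0.5167, 0.1952, 0.1512]
orientation: [0.0, 0.956, 0.293, 0.001]
wrist_force: [0.1, 0.5, -0.8]
finger_gap: 0.0854
grip_force: 0.0
```

Run:
```python
from h import *
row([.5165,.197,.088],.6)
```

```text
tcp [0.5167 0.1952 0.1512] phi 0.5957 row [ 1.600e-03 -3.300e-03  1.263e-01  1.000e-04 -2.000e-04 -7.000e-04] F [ 0.1  0.5 -0.8] t 3.35 gap 0.0854 grip 0.0
```

Call:
carry_out --increments '[[[0.0016,-0.0033,0.06,0,0,-0.0007],[0.0016,-0.0033,0.125,0,0,-0.0007],[0.0016,-0.0033,0.125,0,0,-0.0007]]]'

```text
clock: 3.72
tcp_pos: [0.5143, 0.1969, 0.0863]
orientation: [-0.0, 0.955, 0.296, -0.002]
wrist_force: [-1.0, -0.1, 0.5]
finger_gap: 0.0856
grip_force: 0.0
```

Call:
carry_out --increments '[[[0,0,0,0,0,0],[0,0,0,0,0,0],[0,0,0,0,0,0],[0,0,0,0,0,0],[0,0,0,0,0,0]]]' --jaw 1 --squeeze 60

```text
clock: 4.35
tcp_pos: [0.5179, 0.1976, 0.0898]
orientation: [0.001, 0.955, 0.297, 0.002]
wrist_force: [1.4, -3.0, 5.2]
finger_gap: 0.051
grip_force: 61.7
```

Run:
```python
from h import *
a=np.radians(7.3);X=np.array([np.sin(a),-np.cos(a)]);H=np.array([.529,.0323])
for u in (-.09,-.05,-.02,0): print(u); row([*(H+X*u),.088],.6+np.radians(1.7))
```

```text
-0.09
tcp [0.5179 0.1976 0.0898] phi 0.6023 row [-0.0867  0.1249  0.0036  0.0004 -0.0006 -0.0044] F [ 1.4 -3.   5.2] t 4.35 gap 0.051 grip 61.7
-0.05
tcp [0.5179 0.1976 0.0898] phi 0.6023 row [-0.1232  0.1961  0.0036  0.0004 -0.0006 -0.0044] F [ 1.4 -3.   5.2] t 4.35 gap 0.051 grip 61.7
-0.02
tcp [0.5179 0.1976 0.0898] phi 0.6023 row [-0.1507  0.2494  0.0037  0.0004 -0.0006 -0.0044] F [ 1.4 -3.   5.2] t 4.35 gap 0.051 grip 61.7
0
tcp [0.5179 0.1976 0.0898] phi 0.6023 row [-0.169   0.285   0.0037  0.0004 -0.0006 -0.0044] F [ 1.4 -3.   5.2] t 4.35 gap 0.051 grip 61.7
```

Call:
carry_out --increments '[[[-0.02,0.03,0,0,0,-0.002],[-0.045,0.065,0,0,0,-0.0044],[-0.07,0.1,0,0,0,-0.0044],[-0.0867,0.125,0,0,0,-0.0044],[-0.0867,0.125,0,0,0,-0.0044]]]'

```text
clock: 4.97
tcp_pos: [0.5193, 0.1242, 0.0916]
orientation: [-0.002, 0.951, 0.31, 0.005]
wrist_force: [1.1, 7.7, 12.8]
finger_gap: 0.0512
grip_force: 62.6
```

```bash
cat >> h.py <<'E'
A=np.radians(7.3);SX=np.array([np.sin(A),-np.cos(A)]);SY=np.array([np.cos(A),np.sin(A)]);H=np.array([.529,.0323])
def bottle_check(fs=("scene","side"),tag=None):
    for n in fs:
        c=env.read_camera(n)
        if tag: cv2.imwrite(f"pics/{tag}_{n}.png",c["frame"])
        P=cloud(c);g=c["frame"].astype(int);br=g.min(-1)
        uv=(P[...,:2]-H)@np.stack([SX,SY]).T
        m=(c["z_map"]>0)&(P[...,2]>.042)&(P[...,2]<.0605)&(abs(uv[...,1])<.05)&(uv[...,0]>-.16)&(uv[...,0]<.06)
        t=uv[m]
        if len(t)<20: print(n,"few");continue
        r=cv2.minAreaRect(t.astype(np.float32));print(n,len(t),"centre u,v mm",np.round(np.array(r[0])*1e3,1),"size",np.round(np.array(r[1])*1e3,1),"ang",round(r[2],1))
E
python3 - <<'E'
from h import *
bottle_check(tag="b")
for u in (-.05,-.02,0): print(u); row([*(H+SX*u),.088],.6+np.radians(1.7))
E
```

```text
scene 338 centre u,v mm [-112.1  -11.8] size [50.2 85.7] ang 51.9
side 270 centre u,v mm [-106.     3.2] size [64. 60.] ang 87.8
-0.05
tcp [0.5193 0.1245 0.0915] phi 0.6316 row [-0.045   0.0727  0.0064 -0.0001 -0.0018  0.0003] F [ 0.8  7.9 13. ] t 5.08 gap 0.051 grip 62.6
-0.02
tcp [0.5193 0.1245 0.0915] phi 0.6316 row [-7.390e-02  1.253e-01  6.000e-03 -1.000e-04 -1.800e-03  3.000e-04] F [ 0.8  7.9 13. ] t 5.08 gap 0.051 grip 62.6
0
tcp [0.5193 0.1245 0.0915] phi 0.6316 row [-9.330e-02  1.603e-01  5.800e-03 -1.000e-04 -1.800e-03  3.000e-04] F [ 0.8  7.9 13. ] t 5.08 gap 0.051 grip 62.6
```

Run:
```python
from h import *
a=[cv2.resize(cv2.imread(f"pics/b_{n}.png")[y:y+150,x:x+200],(400,300),interpolation=cv2.INTER_CUBIC) for n,x,y in (("scene",130,190),("side",200,200))]
cv2.imwrite("pics/b.png",np.hstack(a))
```

```text
(no output)
```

View pics/b.png

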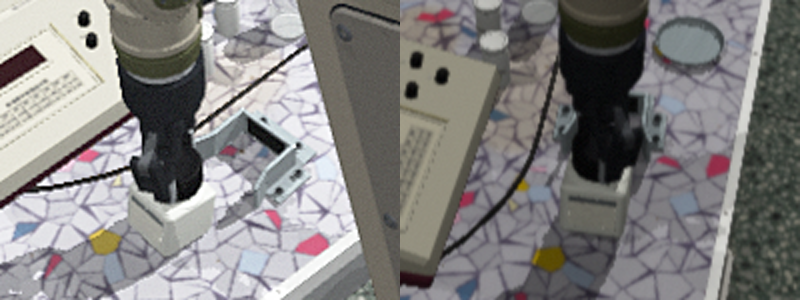

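```bash
cat >> h.py <<'E'
def rear(u0,n="side"):
    c=env.read_camera(n);P=cloud(c);uv=(P[...,:2]-H)@np.stack([SX,SY]).T;z=P[...,2];ok=c["z_map"]>0
    for z0 in (.006,.018,.030,.042,.054):
        m=ok&(z>z0)&(z<z0+.010)&(abs(uv[...,1])<.04)&(uv[...,0]>u0-.06)&(uv[...,0]<u0-.015)
        t=uv[m]
        if len(t)>5:
            k=abs(t[:,1])<.022
            print(z0,k.sum(),"rear u",np.percentile(t[k,0],[10,50]).round(4),"v range",np.percentile(t[:,1],[2,98]).round(4),"slope deg",np.degrees(np.polyfit(t[k,1],t[k,0],1)[0]).round(1))
E
python3 - <<'E'
from h import *
rear(-.093)
print(env.get_state()["ft_torque"])
E
```

```text
0.006 6 rear u [-0.1379 -0.1373] v range [-0.0169  0.0232] slope deg 0.5
0.018 83 rear u [-0.1395 -0.1379] v range [-0.0278  0.0344] slope deg 2.7
0.03 81 rear u [-0.1369 -0.1354] v range [-0.0277  0.0345] slope deg 1.5
0.042 96 rear u [-0.135  -0.1333] v range [-0.0272  0.035 ] slope deg 1.3
0.054 101 rear u [-0.1326 -0.1302] v range [-0.0278  0.0352] slope deg 2.6
[ 1.91912184 -0.16332848 -0.02860052]
```

The gripper holds the cap with the bottle tilted about 10° forward, at left px (170,215) and right px (597,195): the base drags behind. I will back up to right the bottle, release it, then push its body from behind with both fingertips.

Call:
carry_out --increments '[[[0.0055,-0.012,0,0,0,0],[0.0055,-0.0245,0,0,0,0],[0.0055,-0.0245,0,0,0,0]]]'

```text
clock: 5.5
tcp_pos: [0.515, 0.1358, 0.0911]
orientation: [-0.001, 0.95, 0.311, 0.006]
wrist_force: [3.4, 5.7, 8.0]
finger_gap: 0.051
grip_force: 62.1
```

Run:
```python
from h import *
rear(-.105)
print(env.get_state()["ft_torque"]);row([*(H+SX*-.2),.2],1.70)
```

```text
0.006 42 rear u [-0.1417 -0.14  ] v range [-0.0272  0.0323] slope deg 2.4
0.018 71 rear u [-0.1418 -0.1403] v range [-0.0281  0.0338] slope deg 1.9
0.03 84 rear u [-0.141  -0.1391] v range [-0.0275  0.0346] slope deg 1.5
0.042 73 rear u [-0.1395 -0.1383] v range [-0.0278  0.0323] slope deg 2.0
0.054 143 rear u [-0.1377 -0.135 ] v range [-0.0289  0.032 ] slope deg -2.8
[ 1.21433095 -0.81269244 -0.01801206]
tcp [0.5151 0.1357 0.0911] phi 0.632 row [ 0.096  -0.1666 -0.2169  0.0012 -0.0015 -0.17  ] F [3.3 5.3 7. ] t 5.55 gap 0.051 grip 62.1
```

Call:
carry_out --increments '[[[-0.001,-0.01,0,0,0,0],[-0.001,-0.01,0,0,0,0]]]'

```text
clock: 5.8
tcp_pos: [0.512, 0.1391, 0.091]
orientation: [-0.001, 0.951, 0.311, 0.006]
wrist_force: [4.8, 4.0, 6.3]
finger_gap: 0.0509
grip_force: 62.0
```

Call:
carry_out --increments '[[[0,0,0,0,0,0],[0,0,0,0,0,0],[0,0,-0.02,0,0,0],[0,0,-0.12,0,0,0],[0,0,-0.22,0,0,0]]]' --jaw 0

```text
clock: 6.42
tcp_pos: [0.5069, 0.1368, 0.1993]
orientation: [-0.0, 0.951, 0.31, -0.0]
wrist_force: [2.3, -0.4, 0.1]
finger_gap: 0.085
grip_force: 0.0
```

Run:
```python
from h import *
rear(-.108);bottle_check()
row([*(H+SX*-.21),.19],1.70)
```

```text
0.006 63 rear u [-0.1425 -0.1413] v range [-0.0271  0.0338] slope deg 1.0
0.018 75 rear u [-0.1429 -0.1417] v range [-0.027   0.0338] slope deg 0.8
0.03 73 rear u [-0.1431 -0.1414] v range [-0.0267  0.0316] slope deg 0.7
0.042 79 rear u [-0.1426 -0.1416] v range [-0.0277  0.0351] slope deg 0.3
0.054 183 rear u [-0.1409 -0.1353] v range [-0.0258  0.0332] slope deg -2.1
scene 500 centre u,v mm [-110.7    1.5] size [65.3 65.1] ang 89.5
side 457 centre u,v mm [-112.5    3.7] size [64.1 64.7] ang 88.9
tcp [0.5096 0.1371 0.2017] phi 0.6303 row [ 0.1101 -0.1759  0.0235  0.001  -0.0006 -0.1703] F [-0.4  0.4 -0.2] t 6.58 gap 0.0852 grip 0.0
```

Call:
carry_out --increments '[[[0.11,-0.176,0.024,0.001,0,-0.17],[0.11,-0.176,0.024,0.001,0,-0.17],[0.11,-0.176,0.024,0.001,0,-0.17],[0.11,-0.176,0.024,0.001,0,-0.17],[0.11,-0.176,0.024,0.001,0,-0.17]]]' --jaw 0.47

```text
clock: 7.2
tcp_pos: [0.4992, 0.2403, 0.1848]
orientation: [-0.003, 0.706, 0.708, -0.002]
wrist_force: [-0.8, 0.1, -0.5]
finger_gap: 0.045
grip_force: 0.0
```

Run:
```python
from h import *
row([*(H+SX*-.195),.054],1.698)
```

```text
tcp [0.4992 0.2403 0.1848] phi 1.5744 row [-0.0298  0.0116  0.2615 -0.001  -0.0003 -0.0197] F [-0.8  0.1 -0.5] t 7.2 gap 0.045 grip 0.0
```

Call:
carry_out --increments '[[[-0.03,0.012,0.1,-0.001,0,-0.0197],[-0.03,0.012,0.2,-0.001,0,-0.0197],[-0.03,0.012,0.261,-0.001,0,-0.0197],[-0.03,0.012,0.261,-0.001,0,-0.0197]]]'

```text
clock: 7.7
tcp_pos: [0.5024, 0.2247, 0.0523]
orientation: [-0.002, 0.663, 0.748, -0.001]
wrist_force: [-0.4, -0.2, 0.2]
finger_gap: 0.0456
grip_force: 0.0
```

Run:
```python
from h import *
for u in (-.15,-.10,-.05): row([*(H+SX*u+SY*-.0025),.054],1.698)
```

```text
tcp [0.5024 0.2247 0.0523] phi 1.6913 row [-0.0884 -0.0005 -0.0036 -0.0008 -0.0002 -0.0011] F [-0.4 -0.2  0.2] t 7.7 gap 0.0456 grip 0.0
tcp [0.5024 0.2247 0.0523] phi 1.6913 row [-0.1884  0.0002 -0.0037 -0.0008 -0.0002 -0.0011] F [-0.4 -0.2  0.2] t 7.7 gap 0.0456 grip 0.0
tcp [0.5024 0.2247 0.0523] phi 1.6913 row [-2.884e-01  9.000e-04 -3.900e-03 -8.000e-04 -2.000e-04 -1.100e-03] F [-0.4 -0.2  0.2] t 7.7 gap 0.0456 grip 0.0
```

Call:
carry_out --increments '[[[-0.06,0,-0.002,-0.0008,0,-0.001],[-0.09,0,-0.003,-0.0008,0,-0.001],[-0.12,-0.003,-0.003,-0.0008,0,-0.001],[-0.15,-0.006,-0.003,-0.0008,0,-0.001],[-0.18,-0.008,-0.003,-0.0008,0,-0.001]]]'

```text
clock: 8.32
tcp_pos: [0.5134, 0.1363, 0.058]
orientation: [0.002, 0.66, 0.751, 0.005]
wrist_force: [-0.7, 5.8, 4.2]
finger_gap: 0.045
grip_force: 3.1
```

Run:
```python
from h import *
bottle_check()
for u in (-.06,-.043): row([*(H+SX*u+SY*-.0025),.054],1.698)
```

```text
scene 255 centre u,v mm [-73.9  -3. ] size [72.6 85. ] ang 89.8
side 271 centre u,v mm [-85.7   0.2] size [66.4 72.2] ang 6.8
tcp [0.5131 0.1345 0.0575] phi 1.6962 row [-0.0868  0.0008  0.007   0.0014 -0.0002 -0.0003] F [-0.   1.   0.6] t 8.43 gap 0.0452 grip 0.0
tcp [0.5131 0.1345 0.0575] phi 1.6962 row [-0.1208  0.0009  0.0069  0.0014 -0.0002 -0.0003] F [-0.   1.   0.6] t 8.43 gap 0.0452 grip 0.0
```

Call:
carry_out --increments '[[[-0.025,0,0.004,0.001,0,0],[-0.05,0,0.004,0.001,0,0],[-0.07,0,0.005,0.001,0,0],[-0.09,0,0.005,0.001,0,0],[-0.1,0,0.005,0.001,0,0]]]'

```text
clock: 9.05
tcp_pos: [0.5194, 0.0875, 0.0551]
orientation: [-0.001, 0.66, 0.751, 0.003]
wrist_force: [-0.9, 8.1, 5.0]
finger_gap: 0.0455
grip_force: 3.8
```

Run:
```python
from h import *
bottle_check(tag="c")
for u in (-.05,-.043): row([*(H+SX*u+SY*-.0025),.054],1.698)
a=[cv2.resize(cv2.imread(f"pics/c_{n}.png")[y:y+150,x:x+200],(400,300),interpolation=cv2.INTER_CUBIC) for n,x,y in (("scene",160,190),("side",210,180))]
cv2.imwrite("pics/c.png",np.hstack(a))
```

```text
scene 234 centre u,v mm [-24.5  -6.2] size [67.4 87.4] ang 89.9
side 296 centre u,v mm [-35.1   0.6] size [74.1 73.1] ang 6.7
tcp [0.5195 0.0869 0.055 ] phi 1.6984 row [-0.0108 -0.      0.0019  0.0005 -0.0006  0.0001] F [-0.5  5.   4.5] t 9.15 gap 0.0456 grip 2.2
tcp [0.5195 0.0869 0.055 ] phi 1.6984 row [-0.0248 -0.      0.0019  0.0005 -0.0006  0.0001] F [-0.5  5.   4.5] t 9.15 gap 0.0456 grip 2.2
```

View pics/c.png

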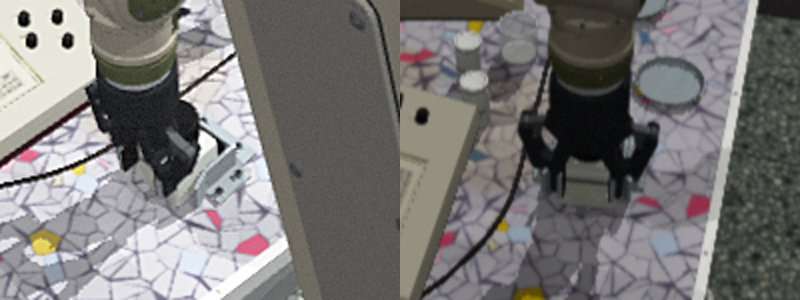

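The bottle is now between the stop's walls, with the fingers behind it at left px (165,175) and right px (587,185). I'll push on until contact.

Call:
carry_out --increments '[[[-0.012,0,0.001,0,0,0],[-0.022,0,0.001,0,0,0],[-0.026,0,0.001,0,0,0]]]'

```text
clock: 9.52
tcp_pos: [0.5209, 0.0747, 0.0544]
orientation: [-0.001, 0.66, 0.751, 0.003]
wrist_force: [-1.1, 7.8, 5.7]
finger_gap: 0.0452
grip_force: 3.7
```

Call:
carry_out --increments '[[[-0.006,0,0,0,0,0],[-0.006,0,0,0,0,0]]]'

```text
clock: 9.78
tcp_pos: [0.5211, 0.0729, 0.0544]
orientation: [-0.002, 0.66, 0.751, 0.004]
wrist_force: [-0.9, 10.6, 6.1]
finger_gap: 0.0453
grip_force: 5.6
```

Call:
carry_out --increments '[[[-0.008,0,0,0,0,0],[-0.008,0,0,0,0,0]]]'

```text
clock: 10.02
tcp_pos: [0.5211, 0.0727, 0.0546]
orientation: [-0.005, 0.659, 0.752, 0.007]
wrist_force: [-1.9, 25.5, 7.8]
finger_gap: 0.0452
grip_force: 12.6
```

Call:
carry_out --increments '[[[-0.006,0,0,0,0,0],[-0.006,0,0,0,0,0]]]'

```text
clock: 10.28
tcp_pos: [0.5211, 0.0726, 0.0547]
orientation: [-0.007, 0.659, 0.752, 0.009]
wrist_force: [-2.3, 34.4, 10.2]
finger_gap: 0.0455
grip_force: 17.7
```

Call:
carry_out --increments '[[[0.04,0,0,0,0,0],[0.11,0,0,0,0,0],[0.11,0,-0.1,0,0,0],[0.11,0,-0.22,0,0,0],[0.11,0,-0.22,0,0,0]]]' --jaw 0

```text
clock: 10.9
tcp_pos: [0.518, 0.1178, 0.1688]
orientation: [0.003, 0.661, 0.751, 0.004]
wrist_force: [0.6, -0.6, -0.5]
finger_gap: 0.0855
grip_force: 0.0
```

Run:
```python
from h import *
bottle_check(tag="d")
for n in ("scene","side"):
    c=env.read_camera(n);P=cloud(c);m=(c["z_map"]>0)&(P[...,2]>.094)&(P[...,2]<.104)&(np.hypot(P[...,0]-H[0],P[...,1]-H[1])<.045)
    t=P[m];print(n,len(t),cv2.minEnclosingCircle(t[:,:2].astype(np.float32)),np.median(t[:,2]))
row([*H,.088],1.698)
a=[cv2.resize(cv2.imread(f"pics/d_{n}.png")[y:y+150,x:x+200],(400,300),interpolation=cv2.INTER_CUBIC) for n,x,y in (("scene",160,190),("side",210,180))]
cv2.imwrite("pics/d.png",np.hstack(a))
```

```text
scene 388 centre u,v mm [-0.6 -6.9] size [54.2 64.8] ang 88.5
side 377 centre u,v mm [-1.7 -0.2] size [63.8 64.3] ang 0.8
scene 266 ((0.5263997316360474, 0.03151644766330719), 0.02743549458682537) 0.09766317981409028
side 383 ((0.5290605425834656, 0.03244148567318916), 0.027393033728003502) 0.09815756620884784
tcp [0.5137 0.1175 0.1625] phi 1.6977 row [-0.1732  0.0089  0.1486 -0.0002 -0.0004 -0.    ] F [-0.5  0.1  0.7] t 11.1 gap 0.0852 grip 0.0
```

View pics/d.png

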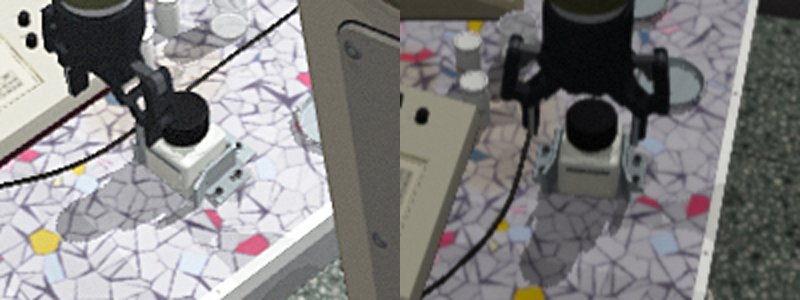

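The bottle is upright and home in the stop, with its cap at left px (185,118) and right px (592,125). Next I regrip the cap.

Call:
carry_out --increments '[[[-0.1,0.005,0,0,0,0],[-0.1735,0.008,0,0,0,0],[-0.1735,0.008,0.02,0,0,0],[-0.1735,0.008,0.09,0,0,0],[-0.1735,0.008,0.149,0,0,0]]]'

```text
clock: 11.72
tcp_pos: [0.5282, 0.0331, 0.0865]
orientation: [-0.002, 0.661, 0.751, 0.001]
wrist_force: [-0.3, 0.3, -0.4]
finger_gap: 0.0855
grip_force: 0.0
```

Run:
```python
from h import *
row([.5285,.0322,.088],1.698)
```

```text
tcp [0.5282 0.0331 0.0865] phi 1.698 row [-0.0018  0.0003 -0.003  -0.0002 -0.0005  0.    ] F [-0.3  0.3 -0.4] t 11.72 gap 0.0855 grip 0.0
```

Call:
carry_out --increments '[[[-0.0015,0,-0.003,0,0,0],[-0.0015,0,-0.003,0,0,0],[-0.0015,0,-0.003,0,0,0],[-0.0015,0,-0.003,0,0,0],[-0.0015,0,-0.003,0,0,0]]]' --jaw 1 --squeeze 90

```text
clock: 12.35
tcp_pos: [0.5297, 0.0319, 0.0913]
orientation: [-0.001, 0.661, 0.751, 0.002]
wrist_force: [-5.9, 1.9, 4.9]
finger_gap: 0.0506
grip_force: 93.2
```

Call:
carry_out --increments '[[[0,0,0.006,0,0,0],[0,0,0.012,0,0,0],[0,0,0.012,0,0,0]]]'

```text
clock: 12.72
tcp_pos: [0.5297, 0.0318, 0.0859]
orientation: [-0.0, 0.661, 0.751, 0.002]
wrist_force: [-7.3, 2.0, 11.5]
finger_gap: 0.0509
grip_force: 94.0
```

Call:
carry_out --increments '[[[0,0,0.002,0,0,0],[0,0,0.003,0,0,0]]]'

```text
clock: 12.98
tcp_pos: [0.5297, 0.0318, 0.0852]
orientation: [-0.0, 0.661, 0.751, 0.002]
wrist_force: [-10.8, 1.4, 19.2]
finger_gap: 0.0508
grip_force: 94.7
```

Call:
carry_out --increments '[[[0,0,0,0,0,-0.02],[0,0,0,0,0,-0.04],[0,0,0,0,0,-0.06],[0,0,0,0,0,-0.08],[0,0,0,0,0,-0.1]]]'

```text
clock: 13.6
tcp_pos: [0.5296, 0.0323, 0.0852]
orientation: [0.0, 0.395, 0.919, 0.002]
wrist_force: [-9.7, 3.5, 16.8]
finger_gap: 0.0509
grip_force: 94.6
```

Run:
```python
from h import *
row([.5297,.0318,.085],2.798);print(env.get_state()["ft_torque"])
```

```text
tcp [0.5296 0.0323 0.0852] phi 2.3304 row [-0.0008 -0.0006  0.0004  0.0007 -0.0001 -0.0744] F [-9.7  3.5 16.8] t 13.6 gap 0.0509 grip 94.6
[ 0.50609249  2.07474569 -0.23946614]
```

Call:
carry_out --increments '[[[0,0,0,0,0,-0.02],[0,0,0,0,0,-0.04],[0,0,0,0,0,-0.06],[0,0,0,0,0,-0.076],[0,0,0,0,0,-0.076]]]'

```text
clock: 14.22
tcp_pos: [0.5299, 0.0318, 0.0852]
orientation: [0.001, 0.168, 0.986, 0.001]
wrist_force: [-9.7, 0.4, 15.8]
finger_gap: 0.0503
grip_force: 94.4
```

Call:
carry_out --increments '[[[0,0,-0.004,0,0,0],[0,0,-0.01,0,0,0],[0,0,-0.018,0,0,0],[0,0,-0.024,0,0,0],[0,0,-0.024,0,0,0]]]'

```text
clock: 14.85
tcp_pos: [0.5303, 0.0315, 0.0952]
orientation: [0.001, 0.168, 0.986, 0.001]
wrist_force: [-2.7, -0.8, -1.8]
finger_gap: 0.0505
grip_force: 93.7
```

Call:
carry_out --increments '[[[0,0,-0.02,0,0,0],[0,0,-0.05,0,0,0],[0,0,-0.1,0,0,0],[0,0,-0.18,0,0,0],[0,0,-0.18,0,0,0]]]'

```text
clock: 15.48
tcp_pos: [0.533, 0.0312, 0.1899]
orientation: [0.005, 0.168, 0.986, 0.002]
wrist_force: [-0.5, -0.6, -1.1]
finger_gap: 0.051
grip_force: 93.8
```

Run:
```python
from h import *
bottle_check(tag="e")
P=cloud(np.load("side0.npz"))
row([.550,-.2825,.16],2.8);print(env.get_state()["joint_pos"].round(2))
a=[cv2.resize(cv2.imread(f"pics/e_{n}.png")[y:y+150,x:x+200],(400,300),interpolation=cv2.INTER_CUBIC) for n,x,y in (("scene",160,170),("side",210,160))]
cv2.imwrite("pics/e.png",np.hstack(a))
```

```text
scene 511 centre u,v mm [-0.2 -1.4] size [64.9 66.5] ang 0.4
side 468 centre u,v mm [-0.3  0.4] size [66. 64.] ang 0.0
tcp [0.5306 0.0314 0.1863] phi 2.8038 row [-2.444e-01 -5.797e-01  5.110e-02  6.000e-04  5.000e-04  6.000e-04] F [-0.1 -0.  -0.6] t 15.57 gap 0.0508 grip 93.8
[-0.09  0.25 -0.19  1.12  0.    0.24]
```

View pics/e.png

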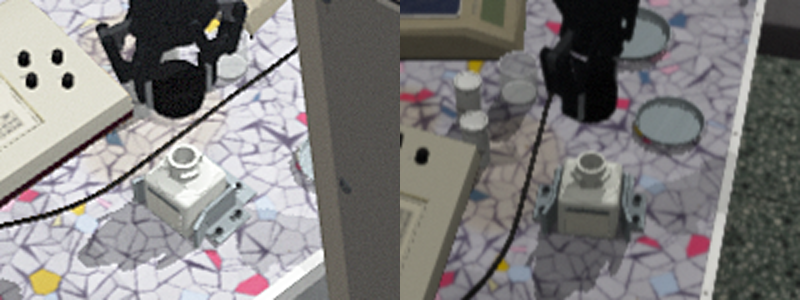

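The cap is in the gripper, at left px (170,90). The bottle stands open and home in the stop, at left px (185,185) and right px (590,190).

Call:
carry_out --increments '[[[-0.05,-0.12,0,0,0,0],[-0.1,-0.24,0,0,0,0],[-0.15,-0.35,0.01,0,0,0],[-0.2,-0.46,0.03,0,0,0],[-0.23,-0.54,0.05,0,0,0]]]'

```text
clock: 16.2
tcp_pos: [0.5484, -0.2639, 0.1578]
orientation: [-0.0, 0.169, 0.986, 0.002]
wrist_force: [0.0, 0.5, -2.1]
finger_gap: 0.0508
grip_force: 93.9
```

Call:
carry_out --increments '[[[-0.0144,-0.04,0,0,0,0],[-0.0144,-0.04,0,0,0,0],[-0.0144,-0.04,0,0,0,0]]]'

```text
clock: 16.58
tcp_pos: [0.5489, -0.2812, 0.1593]
orientation: [0.0, 0.168, 0.986, 0.002]
wrist_force: [0.1, 0.9, 0.0]
finger_gap: 0.0506
grip_force: 93.9
```

Run:
```python
from h import *
row([.550,-.2825,.034],2.8)
```

```text
tcp [ 0.5489 -0.2812  0.1593] phi 2.8049 row [-3.000e-03 -2.700e-03  2.505e-01  6.000e-04 -1.000e-04  8.000e-04] F [0.1 0.9 0. ] t 16.57 gap 0.0506 grip 93.9
```

Call:
carry_out --increments '[[[-0.003,-0.0027,0.08,0.0006,0,0],[-0.003,-0.0027,0.16,0.0006,0,0],[-0.003,-0.0027,0.23,0.0006,0,0],[-0.003,-0.0027,0.25,0.0006,0,0],[-0.003,-0.0027,0.25,0.0006,0,0]]]'

```text
clock: 17.2
tcp_pos: [0.5503, -0.2829, 0.0346]
orientation: [-0.0, 0.167, 0.986, -0.0]
wrist_force: [-0.2, -0.8, -0.2]
finger_gap: 0.0507
grip_force: 93.9
```

Call:
carry_out --increments '[[[0,0,0.006,0,0,0],[0,0,0.011,0,0,0],[0,0,0.011,0,0,0]]]'

```text
clock: 17.58
tcp_pos: [0.5504, -0.2842, 0.0294]
orientation: [0.0, 0.168, 0.986, -0.001]
wrist_force: [-0.4, 0.5, -1.5]
finger_gap: 0.0507
grip_force: 93.9
```

Stepping down in 1 mm moves until contact.

Call:
carry_out --increments '[[[0,0,0.003,0,0,0],[0,0,0.005,0,0,0],[0,0,0.005,0,0,0]]]'

```text
clock: 17.95
tcp_pos: [0.55, -0.284, 0.0262]
orientation: [-0.0, 0.168, 0.986, -0.0]
wrist_force: [0.0, 0.2, -1.0]
finger_gap: 0.0509
grip_force: 93.9
```

Call:
carry_out --increments '[[[0,0,0.002,0,0,0],[0,0,0.002,0,0,0]]]'

```text
clock: 18.2
tcp_pos: [0.5502, -0.2841, 0.0259]
orientation: [0.0, 0.168, 0.986, -0.0]
wrist_force: [-1.6, 0.5, 4.4]
finger_gap: 0.0503
grip_force: 94.5
```

Call:
carry_out --increments '[[[0,0,0,0,0,0],[0,0,0,0,0,0],[0,0,0,0,0,0]]]' --jaw 0.28

```text
clock: 18.58
tcp_pos: [0.5502, -0.284, 0.0252]
orientation: [0.0, 0.168, 0.986, -0.0]
wrist_force: [0.1, -1.0, 0.3]
finger_gap: 0.0618
grip_force: 0.0
```

Call:
carry_out --increments '[[[0,0,-0.02,0,0,0],[0,0,-0.06,0,0,0],[0,0,-0.15,0,0,0],[0,0,-0.26,0,0,0],[0.1,0.1,-0.3,0,0,0]]]'

```text
clock: 19.2
tcp_pos: [0.5281, -0.2337, 0.1775]
orientation: [0.005, 0.17, 0.985, -0.003]
wrist_force: [0.5, 1.7, 0.7]
finger_gap: 0.0616
grip_force: 0.0
```

Run:
```python
from h import *
bottle_check(tag="f")
for n in ("scene","side"):
    c=env.read_camera(n);P=cloud(c);d=np.hypot(P[...,0]-.55,P[...,1]+.283)
    t=P[(c["z_map"]>0)&(P[...,2]>.026)&(P[...,2]<.05)&(d<.05)];print(n,"cap",len(t),cv2.minEnclosingCircle(t[:,:2].astype(np.float32)),np.percentile(t[:,2],[50,95]))
    t=P[(c["z_map"]>0)&(P[...,2]>.007)&(P[...,2]<.018)&(d<.08)];print(n,"dish",len(t),cv2.minEnclosingCircle(t[:,:2].astype(np.float32)))
    for o in ("vial_a","glass_cup"):
        for r in env.find_in(n,o)[:2]: print(o,np.round(r["position"],3),round(r["score"],2))
a=[cv2.resize(cv2.imread(f"pics/f_{n}.png")[y:y+180,x:x+240],(400,300),interpolation=cv2.INTER_CUBIC) for n,x,y in (("scene",170,140),("side",210,130))]
cv2.imwrite("pics/f.png",np.hstack(a))
```

```text
scene 495 centre u,v mm [-0.2 -1.9] size [64. 65.] ang 90.0
side 462 centre u,v mm [-1.5  0.4] size [64.5 64.3] ang 88.6Traceback (most recent call last):
  File "<stdin>", line 5, in <module>
    return _quantile_unchecked(
        a, q, axis, out, overwrite_input, method, keepdims, weights)
    return _ureduce(a,
                    func=_quantile_ureduce_func,
    ...<5 lines>...
                    overwrite_input=overwrite_input,
                    method=method)
    r = func(a, **kwargs)
    result = _quantile(arr,
                       quantiles=q,
    ...<2 lines>...
                       out=out,
                       weights=wgt)
    slices_having_nans = np.isnan(arr[-1, ...])
                                  ~~~^^^^^^^^^
IndexError: index -1 is out of bounds for axis 0 with size 0
```

Run:
```python
from h import *
for n in ("side",):
    c=env.read_camera(n);P=cloud(c);d=np.hypot(P[...,0]-.55,P[...,1]+.283)
    for z0,z1 in ((.026,.05),(.007,.018)):
        t=P[(c["z_map"]>0)&(P[...,2]>z0)&(P[...,2]<z1)&(d<.08)]
        if len(t): print(len(t),cv2.minEnclosingCircle(t[:,:2].astype(np.float32)),np.percentile(t[:,2],[50,95]))
    for o in ("cap","vial_a","glass_cup"):
        for r in env.find_in(n,o)[:2]: print(o,np.round(r["position"],3),round(r["score"],2))
a=[cv2.resize(cv2.imread(f"pics/f_{n}.png")[y:y+180,x:x+240],(400,300),interpolation=cv2.INTER_CUBIC) for n,x,y in (("scene",170,140),("side",210,130))]
cv2.imwrite("pics/f.png",np.hstack(a))
```

```text
226 ((0.5509253144264221, -0.28111398220062256), 0.027403663843870163) [0.03233965 0.03508256]
230 ((0.5501558780670166, -0.2824871242046356), 0.057179637253284454) [0.01096893 0.01584379]
cap [ 0.544 -0.266  0.033] 0.58
vial_a [ 0.659 -0.124  0.03 ] 0.62
vial_a [ 0.699 -0.072  0.054] 0.51
glass_cup [ 0.656 -0.129  0.03 ] 0.68
```

View pics/f.png

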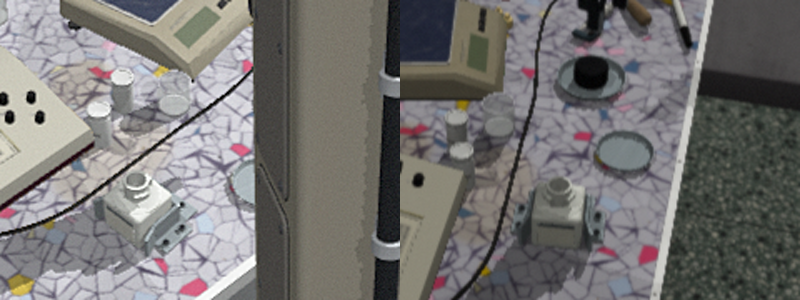

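The cap sits flat and centred in the large dish at right px (591,72), with its top at about 32.5 mm. The bottle is upright, open and home at right px (559,210), the vials and cup are undisturbed, and the gripper is clear.

```bash
python3 -c "
from workcell import env
print(env.hand_in())"
```

```text
the job is handed in; nothing more can be done
None
```

The job is handed in: the bottle is upright and home in the stop, and its cap was pressed, turned and lifted off and now lies open side down in the larger dish; the vials and cup look undisturbed in the last pictures, but no verdict came back.

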